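Offer the earring panel up to its hinge inside the jewellery cabinet door

TASK

Swing the little jewellery cabinet's door wide open, then lift the earring panel out of its slotted block and bring its hinge knuckle into the gap between the two brass knuckles on the inside of the door, so that the three holes line up and I can drop the pin through. Finish while still holding the panel there in the gripper, upright and hanging free, not resting on the lower knuckle or leaning on the door; leave the dish of beads, the pliers and the glue bottle where they are.

Things in the scene. Friction and masses are not known exactly. Their poses are not given: they have to be found in the camera images.
- jewel_cabinet: dark wooden tabletop jewellery cabinet, 90 mm deep, 170 wide, 205 high, fixed to the bench; origin at bench level in the middle of its front face, x into the cabinet, y to the left along its front, z up
- cabinet_door (a joint): cabinet door, 16 mm thick, 166 wide, 16 to 203 mm above the bench, hinged on the cabinet's left (+y) edge, opens towards the robot, clockwise from above. Rad: 0 shut, 1.62 wide open at its stop. Stays where left (hinge friction 0.12 N m). Vertical hinge axis at x -17, y +85 mm in the cabinet's frame
- door_handle (a point): grip point on the door's vertical brass bar handle, outside, near its free edge, 144 mm from the hinge axis. Bar 10 mm thick, 118 to 190 mm above the bench; point on its axis 12 mm below its top, 32 mm off the face; posts to the door 14 and 50 mm below it. Axes turn with the door: y along the door to its hinge, x from outer to inner face, z up
- door_knuckles (a point): centre, on the pin axis, of the 25 mm high gap between two fixed brass knuckles (14 mm diameter, 18 high, 8 mm hole) on the door's inner face near its free edge, 144 mm from the door's hinge; 118 mm above the bench, 11.5 mm off the face, 9 mm off the leaf plate. Axes turn with the door: x straight out of the inner face, y along the door to its hinge, z up
- earring_panel: loose upright panel, dark wood frame, blue cloth with rows of little stones; 12 mm thick (x), 96 long (y), 110 high (z), about 0.28 kg, centre of mass within 3 mm of its middle; origin mid lower edge. Stands in a slot 16 mm deep, lower edge 8 mm above the bench; grip its bare top rail (22 mm high) across the thickness
- panel_knuckle (a point): centre, on its hole axis, of the panel's single brass knuckle: 14 mm diameter, 20 high, 8 mm hole, at the panel's +y end, 59 mm from the panel's origin along y, 55 mm above its lower edge, 9 mm beyond the brass leaf on that end. Axes are the panel's: y from panel to knuckle, z up along the hole
- slot_block: pale wooden slotted block, fixed, 66 mm (x, across the slot) by 74 (y, along the slot) by 24 high, slot 15 mm wide; origin at bench level under its middle
- silver_dish: silver shell dish with beads, 101 mm across, 20 high, loose; to be left alone; origin at the middle of its underside
- long_nose_pliers: small long-nose pliers lying flat, 137 mm long, loose; to be left alone
- adhesive_bottle: small white glue bottle with a red cap, 29 mm diameter, 88 high, loose, standing; to be left alone; origin at the middle of its underside
Not all that is in view belongs to the job. There is more than one size of the earring_panel; the one meant has the size given above.

How it is judged:
On the way, in this order (a step that is already met when the one before it is completed fails the run):
1. the cabinet door is swung wide open (value of joint cabinet_door above 1.4 rad), for 0.2 s.
2. the panel is lifted out of the slotted block (height (world z) of earring_panel above 0.03 m and contact force between the fingers and earring_panel above 3 N), for 0.2 s.
At the end, for the whole second after the job is handed in: Door open over 1.35 rad; panel knuckle centred in the gap within 3 mm sideways and 4 mm in all, hole axes parallel within 0.06 rad; panel still, gripped by the fingers with over 3 N, and bearing on the door or cabinet with less than 1.5 N (value of joint cabinet_door above 1.35 rad and horizontal distance between panel_knuckle and door_knuckles below 0.003 m and distance between panel_knuckle and door_knuckles below 0.004 m and angle between the z axis of panel_knuckle and the z axis of door_knuckles, either way round below 0.06 rad and contact force between the fingers and earring_panel above 3 N and contact force between earring_panel and jewel_cabinet below 1.5 N and linear speed of earring_panel below 0.02 m/s); the arm keeps its last pose, push and grip.
It fails at once if the silver dish, the pliers or the glue bottle is shifted by more than 25 mm (distance of any of silver_dish, long_nose_pliers, adhesive_bottle from where it was at the start of the episode above 0.025 m).
It also fails if it takes over 51 s, if anything falls off the work surface, if the arm or the gripper's body presses on something with over 40 N, if the wrist force passes 120 N, or if a joint passes its speed limit or range.

ROBOT

A 7-joint arm with a two-finger parallel gripper is mounted at the origin on a cart in front of the work surface, level with it; the furniture and walls round the work are solid. World frame = base frame: x ahead of the robot, y to its left, z up, the work surface at z = 0. Lengths are in m, angles in rad, forces in N, time in s.
With the tool pointing down it reaches from about 0.4 to 0.85 m from the base axis. Payload 10.4 kg.
Tool frame: the origin (TCP) lies between the finger pads; the fingertips stand ahead of it and the grasp point (between the pads) lies 5 mm behind it (manip.tip_extent is the z of the fingertips in the tool frame, in m); z points along the fingers, y is the line along which they close (so a half turn about z gives the same grasp; the last joint's range is limited). The gripper opens to 85 mm and grips with 20 to 120 N. Pads are 22 mm wide; open, the fingers measure 114 mm over their backs; the gripper's body (76 mm by 85 mm) begins 54 mm behind the grasp point. The pads swing forward as they close: fully open they stand 13 mm farther back than shut.
Start: joints at [-1.269, 0.332, -0.065, 1.46, 0.022, 1.35, -0.088], TCP at [0.199, 0.592, 0.245] pointing down, gripper open.
Joint ranges: [-2.6, 2.6], [-0.5, 2.12], [-1.47, 1.34], [0.16, 2.42], [-1.27, 4.41], [0.06, 2.06], [-2.6, 2.6]. Speed limits (rad/s): [2.22, 2.22, 2.79, 2.79, 3.14, 3.14, 3.14].

INTERFACE

Orientations are given as a unit quaternion [x, y, z, w].
In Python, from workcell import status, viewer, manip gives the robot as it stands.
- The arm moves only by the tool play_rows, never from a script. Its argument "plan" is one flat list of numbers, 7 for each row, row after row: the turn, a rotation vector about the tool's x, y, z in degrees, then the shift along the tool's x, y, z in m, then the opening, from 0 (shut) to 1 (fully open). In form: [ax, ay, az, dx, dy, dz, grip, ax, ay, az, dx, dy, dz, grip, ...]. A call has 1 to 20 rows; each row is the pose to reach, as a shift and turn from the pose commanded when the call began, along the tool's axes at that moment; what a row does not reach only later rows make up. A row lasts 1/8 s, in which the tool goes at most 62.5 mm and 10.7 degrees, less where a joint would pass 70% of its speed; a pose out of reach is approached as far as the arm can. A call with a gripper value outside its range is refused whole. The fingers move at their own pace and stop on an object; "squeeze" is the grip in N (left out, the last holds). Time passes only in rows, so rows that repeat a pose let the fingers close. It gives the time, the measured TCP pose, the force, the opening and the grip force at its end, in the units of the state.
- status.get_obs(): the state, without advancing time (a new reading comes with each control period).
- viewer.camera(name): name is "scene" or "top" or "wrist"; returns the picture (420x560x3 uint8, red, green, blue); there is no depth.
- viewer.camera_model(name): a dict with "fx", "fy", "cx", "cy" (pixels), "R" (3x3) and "t" (3): a world point X has camera coordinates R X + t. Camera axes: x right, y down, z forward; pixel columns grow to the right and rows downward; lengths in m; the calibration is good to about 2 mm. A picture is of the moment at which its call begins: read the wrist's pose just before it. camera_model takes no time and is no camera call; for the wrist camera it gives the pose at the moment of the call.
- manip.hand_in(): hands the job in; it is judged then, once.
The state is a dict: "clock": time; "joint_pos": joint angles; "joint_velocities": joint speeds; "tau": joint torques, N m; "position": TCP position; "ee_rot": TCP orientation; "ft_force": force on the tool from outside, world axes, zero at the start; "torque": the same for the moment, N m; "grip_width": opening from 0.0 (shut) to 1.0 (fully open); "grasp_force": force on a finger pad.
Only numpy, scipy, OpenCV 4.12 (cv2) and the standard library are available. Lean on these libraries where they do the work, as an engineer would, in place of code of your own. Each camera call takes 0.05 s, during which the arm holds its last target. There are 200 camera calls.

## Working session

There is one attempt and no reset: what is moved stays moved. The work goes in short steps, Python scripts to look and compute and a tool call to move; the robot and the scene stay as the last step left them, time stands still between calls to the robot, and variables do not carry over. Pictures are saved under pics/ and viewed, at most 10 in all, crops included, and the job is handed in when it is done.

Besides the shell and the picture viewer there is one more tool, called as a command line: name --argument value ..., lists and objects as JSON in quotes. play_rows: Moves the arm, as the interface text tells. Its arguments: {"type":"object","properties":{"plan":{"type":"array","items":{"type":"number"}},"squeeze":{"type":"number"}},"required":["plan"]}

```bash
ls; mkdir -p pics
python3 - <<'E'
from workcell import status, viewer, manip
import cv2,numpy as np
o=status.get_obs();print({k:np.round(v,3) for k,v in o.items()},manip.tip_extent)
for n in("scene","top"):
    im=viewer.camera(n);cv2.imwrite(f"pics/{n}0.png",im[:,:,::-1])
    m=viewer.camera_model(n);print(n,{k:np.round(v,3).tolist() for k,v in m.items()})
E
```

```text
pics
{'clock': np.float64(0.0), 'joint_pos': array([-1.269,  0.333, -0.065,  1.461,  0.022,  1.35 , -0.089]), 'joint_velocities': array([ 0.001,  0.001, -0.001, -0.   , -0.001, -0.002,  0.002]), 'tau': array([-0.0000e+00, -6.2544e+01,  4.9000e-02, -3.9162e+01,  1.6000e-02,
        1.0000e-02,  0.0000e+00]), 'position': array([0.199, 0.592, 0.245]), 'ee_rot': array([ 0.162,  0.987, -0.001, -0.   ]), 'ft_force': array([-0.259, -0.241, -0.042]), 'torque': array([0.02 , 0.006, 0.003]), 'grasp_force': np.float64(0.0), 'grip_width': np.float64(1.0)} 0.014
scene {'fx': 462.612, 'fy': 462.612, 'cx': 280.383, 'cy': 208.882, 'R': [[0.563, -0.826, -0.025], [-0.422, -0.261, -0.869], [0.711, 0.499, -0.495]], 't': [-0.303, 0.266, 0.913]}
top {'fx': 442.0, 'fy': 442.0, 'cx': 278.879, 'cy': 206.921, 'R': [[0.021, -1.0, -0.016], [-0.994, -0.019, -0.112], [0.112, 0.019, -0.994]], 't': [-0.069, 0.448, 1.024]}
```

View pics/scene0.png

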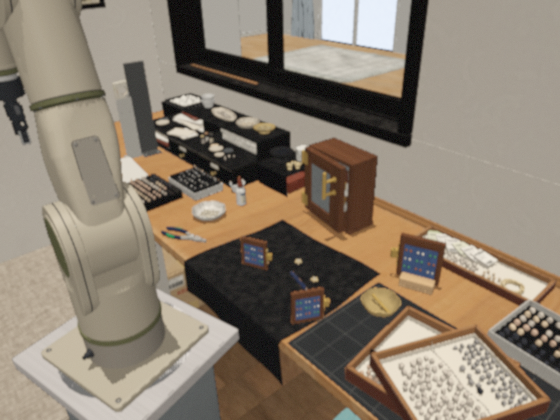

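View pics/top0.png

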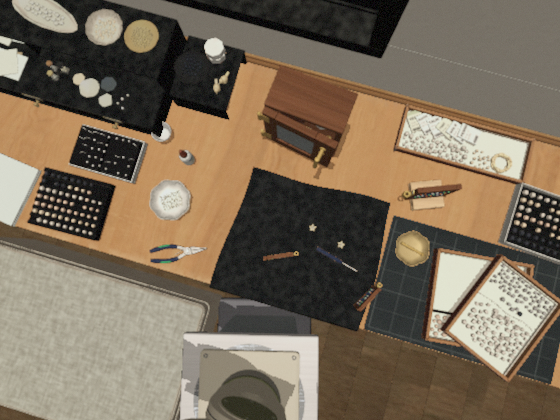

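View crop.

Run:
```python
import cv2
im=cv2.imread("pics/top0.png")
a=cv2.resize(im[60:185,250:370],None,fx=4.6,fy=4.6,interpolation=cv2.INTER_CUBIC)[:, :]
b=cv2.resize(im[165:220,390:475],None,fx=4.6,fy=4.6,interpolation=cv2.INTER_CUBIC)
import numpy as np
c=np.zeros((600,800,3),np.uint8);a=cv2.resize(im[60:185,250:370],None,fx=4,fy=4,interpolation=cv2.INTER_CUBIC);c[:500,:480]=a
b=cv2.resize(im[165:220,394:474],None,fx=4,fy=4,interpolation=cv2.INTER_CUBIC);c[:220,480:]=b
s=cv2.imread("pics/scene0.png");d=cv2.resize(s[225:305,385:455],None,fx=4,fy=4,interpolation=cv2.INTER_CUBIC);c[220:540,480:760]=d
cv2.imwrite("pics/crop0.png",c)
```

```text
(no output)
```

View pics/crop0.png

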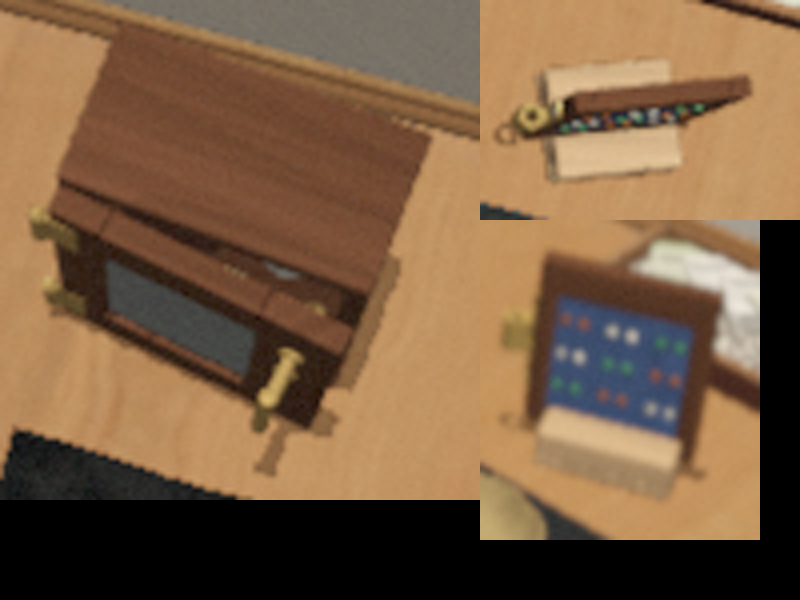

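```bash
cat > h.py <<'E'
from workcell import status, viewer, manip
import cv2,numpy as np
from scipy.spatial.transform import Rotation as Rn
def ray(px,z,m):
    d=m["R"].T@np.array([(px[0]-m["cx"])/m["fx"],(px[1]-m["cy"])/m["fy"],1.]);c=-m["R"].T@m["t"]
    return c+d*(z-c[2])/d[2]
def proj(X,m):
    c=np.array(m["R"])@X+m["t"];return np.array([m["fx"]*c[0]/c[2]+m["cx"],m["fy"]*c[1]/c[2]+m["cy"]])
def rel(pos,R,):
    "shift and rotvec(deg) in current tool axes to go to pos,R"
    o=status.get_obs();R0=Rn.from_quat(o["ee_rot"])
    return np.round((R0.inv()*R).as_rotvec(degrees=True),2),np.round(R0.inv().apply(np.array(pos)-o["position"]),4)
E
python3 - <<'E'
from h import *
m=viewer.camera_model("top")
m={k:np.array(v) for k,v in m.items()}
for n,p,z in [("BL",(279.2,66.2),.205),("FL",(265,105),.205),("BR",(358,94.5),.205),("FR",(345.7,132.5),.205),
 ("doorTopFreeOuter",(250+325/4,60+365/4),.203),("doorTopFreeInner",(250+352/4,60+328/4),.203),("doorTopHingeOuter",(250+50/4,60+215/4),.203),("handletop",(322.5,148),.19),("panL",(417.2,190.7),.118),("panR",(461.5,185),.118),("kn",(407,194.2),.073),
 ("b1",(394+68/4,165+70/4),.024),("b2",(394+188/4,165+60/4),.024),("b3",(394+200/4,165+165/4),.024),("b4",(394+76/4,165+178/4),.024)]:
  print(n,np.round(ray(p,z,m),3))
E
```

```text
BL [ 0.717 -0.058  0.205]
FL [ 0.635 -0.031  0.205]
BR [ 0.659 -0.218  0.205]
FR [ 0.581 -0.193  0.205]
doorTopFreeOuter [ 0.542 -0.165  0.203]
doorTopFreeInner [ 0.561 -0.178  0.203]
doorTopHingeOuter [ 0.617 -0.026  0.203]
handletop [ 0.552 -0.149  0.19 ]
panL [ 0.479 -0.359  0.118]
panR [ 0.494 -0.454  0.118]
kn [ 0.478 -0.349  0.073]
b1 [ 0.513 -0.373  0.024]
b2 [ 0.521 -0.444  0.024]
b3 [ 0.458 -0.449  0.024]
b4 [ 0.449 -0.376  0.024]
```

play_rows --plan '[0, 0, 0, -0.331, -0.197, -0.085, 1, 0, 0, 0, -0.331, -0.197, -0.085, 1, 0, 0, 0, -0.331, -0.197, -0.085, 1, 0, 0, 0, -0.331, -0.197, -0.085, 1, 0, 0, 0, -0.331, -0.197, -0.085, 1, 0, 0, 0, -0.331, -0.197, -0.085, 1, 0, 0, 9, -0.523, -0.607, -0.085, 1, 0, 0, 9, -0.523, -0.607, -0.085, 1, 0, 0, 9, -0.523, -0.607, -0.085, 1, 0, 0, 9, -0.523, -0.607, -0.085, 1, 0, 0, 9, -0.523, -0.607, -0.085, 1, 0, 0, 9, -0.523, -0.607, -0.085, 1, 0, 0, 9, -0.523, -0.607, -0.085, 1, 0, 0, 9, -0.523, -0.607, -0.085, 1, 0, 0, 9, -0.523, -0.607, -0.085, 1, 0, 0, 9, -0.523, -0.607, -0.085, 1]'

```text
clock: 2.1
position: [0.5014, -0.1487, 0.3299]
ee_rot: [0.238, 0.971, 0.0, -0.0]
ft_force: [-0.4, 0.2, -0.3]
grip_width: 0.999
grasp_force: 0.0
```

Run:
```python
from h import *
o=status.get_obs();m=viewer.camera_model("wrist");im=viewer.camera("wrist")
print(o["clock"],o["position"].round(3),o["ee_rot"].round(3))
R=np.array(m["R"]);print("cam",(-R.T@m["t"]).round(3),R.round(2).tolist(),m["fx"])
cv2.imwrite("pics/w1.png",im[:,:,::-1])
mt=viewer.camera_model("top")
print("handle top pred top-view",proj(np.array([.5224,-.1374,.19]),mt))
for X in ([.5224,-.1374,.19],[.5224,-.1374,.118]):print(proj(np.array(X),m))
```

```text
2.1 [ 0.501 -0.149  0.33 ] [ 0.238  0.971  0.    -0.   ]
cam [ 0.439 -0.116  0.46 ] [[0.46, 0.89, -0.0], [0.85, -0.44, 0.28], [0.25, -0.13, -0.96]] 309.6833403405086
handle top pred top-view [316.7654704  162.27741289]
[301.42930475 215.36414535]
[297.13263622 196.56584898]
```

View pics/w1.png

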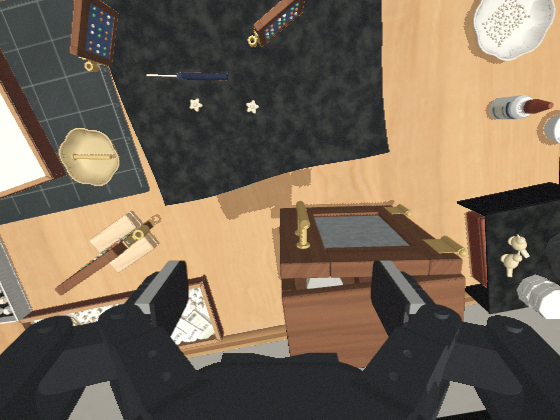

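Run:
```python
import cv2,numpy as np
im=cv2.imread("pics/w1.png")
c=np.zeros((600,800,3),np.uint8)
c[:,:400]=cv2.resize(im[195:270,270:320],(400,600),interpolation=cv2.INTER_CUBIC)
c[:400,400:]=cv2.resize(im[205:305,50:170],None,fx=10/3,fy=10/3,interpolation=cv2.INTER_CUBIC)[:400,:400]
cv2.imwrite("pics/c2.png",c)
```

```text
Traceback (most recent call last):
ValueError: could not broadcast input array from shape (333,400,3) into shape (400,400,3)
```

Run:
```python
import cv2,numpy as np
im=cv2.imread("pics/w1.png")
c=np.zeros((600,800,3),np.uint8)
c[:,:400]=cv2.resize(im[195:270,270:320],(400,600),interpolation=cv2.INTER_CUBIC)
c[:333,400:]=cv2.resize(im[205:305,50:170],(400,333),interpolation=cv2.INTER_CUBIC)
cv2.imwrite("pics/c2.png",c)
```

```text
(no output)
```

View pics/c2.png

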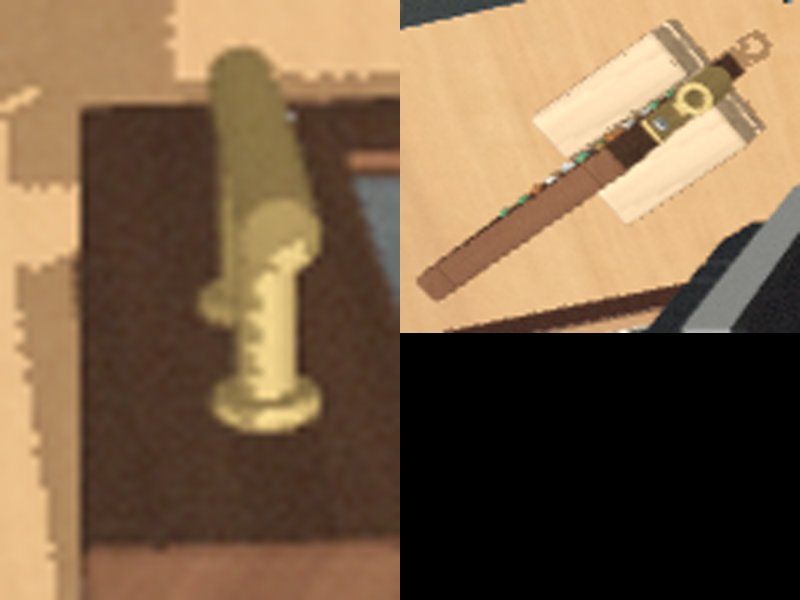

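Run:
```python
from h import *
m={k:np.array(v) for k,v in viewer.camera_model("wrist").items()}
h=ray((305.3,223.8),.19,m);print("handle",h.round(4))
print("bot",ray((270+240/8,195+65/8),.118,m).round(4))
c=ray((280.2,263.1),.203,m);print("doorcorner",c.round(4))
# second view: top view ray at z .19 ; hinge
X=np.array([.948,-.316,0]);Y=np.array([.316,.948,0])
H=np.array([.619,-.026,0])
for p in(h,c):
    d=p-H;print(np.hypot(*d[:2]).round(4),d@X,d@Y,np.degrees(np.arctan2(-d@X,-d@Y)).round(1))
print("panel ends",ray((50+430*.3-120,205+285*.3),.118,m).round(4),ray((50+215*.3,205+155*.3),.118,m).round(4),ray((50+30*.3,205+282*.3),.118,m).round(4))
print("kn",ray((50+293*.3,205+98*.3),.073,m).round(4))
```

```text
handle [ 0.5314 -0.1375  0.19  ]
bot [ 0.5309 -0.1375  0.118 ]
doorcorner [ 0.5503 -0.1733  0.203 ]
0.1417 -0.04778415628063285 -0.13332597230220677 19.7
0.1625 -0.01858662825594637 -0.16133531042986937 6.6
panel ends [ 0.4933 -0.4536  0.118 ] [ 0.4821 -0.3611  0.118 ] [ 0.4923 -0.4528  0.118 ]
kn [ 0.482  -0.3511  0.073 ]
```

play_rows --plan '[0, 0, -2, -0.021, 0.0236, 0.03, 1, 0, 0, -2, -0.021, 0.0236, 0.07, 1, 0, 0, -2, -0.021, 0.0236, 0.11, 1, 0, 0, -2, -0.021, 0.0236, 0.14, 1, 0, 0, -2, -0.021, 0.0236, 0.154, 1, 0, 0, -2, -0.021, 0.0236, 0.154, 1, 0, 0, -2, -0.021, 0.0236, 0.154, 0, 0, 0, -2, -0.021, 0.0236, 0.154, 0, 0, 0, -2, -0.021, 0.0236, 0.154, 0, 0, 0, -2, -0.021, 0.0236, 0.154, 0, 0, 0, -2, -0.021, 0.0236, 0.154, 0, 0, 0, -2, -0.021, 0.0236, 0.154, 0, 0, 0, -2, -0.021, 0.0236, 0.154, 0]' --squeeze 40

```text
clock: 3.78
position: [0.5313, -0.1383, 0.1766]
ee_rot: [0.221, 0.975, 0.0, 0.0]
ft_force: [1.0, 2.4, 4.5]
grip_width: 0.102
grasp_force: 39.1
```

Run:
```python
from h import *
o=status.get_obs();R=Rn.from_quat(o["ee_rot"]);P=o["position"];H=np.array([.621,-.022,P[2]])
for a in range(5,90,5):
    s=R.inv().apply(H+Rn.from_euler('z',-a,degrees=True).apply(P-H)-P);print(a,s.round(4).tolist())
```

```text
5 [0.0124, 0.0032, -0.0]
10 [0.0245, 0.0075, -0.0]
15 [0.0361, 0.0128, -0.0]
20 [0.0473, 0.0191, -0.0]
25 [0.0578, 0.0264, -0.0]
30 [0.0677, 0.0346, -0.0]
35 [0.0769, 0.0436, -0.0]
40 [0.0852, 0.0533, -0.0]
45 [0.0926, 0.0638, -0.0]
50 [0.0991, 0.0748, -0.0]
55 [0.1046, 0.0864, 0.0]
60 [0.1091, 0.0984, 0.0]
65 [0.1125, 0.1107, 0.0]
70 [0.1148, 0.1233, 0.0]
75 [0.1161, 0.1361, 0.0]
80 [0.1162, 0.1489, 0.0]
85 [0.1151, 0.1617, 0.0]
```

play_rows --plan '[0, 0, 5, 0.0124, 0.0032, 0, 0, 0, 0, 10, 0.0245, 0.0075, 0, 0, 0, 0, 15, 0.036, 0.013, 0, 0, 0, 0, 20, 0.047, 0.019, 0, 0, 0, 0, 25, 0.058, 0.0265, 0, 0, 0, 0, 30, 0.0677, 0.0346, 0, 0, 0, 0, 35, 0.077, 0.0436, 0, 0, 0, 0, 40, 0.085, 0.053, 0, 0, 0, 0, 40, 0.085, 0.053, 0, 0]'

```text
clock: 4.9
position: [0.4784, -0.053, 0.1766]
ee_rot: [0.542, 0.841, 0.001, 0.001]
ft_force: [8.6, 2.0, -2.8]
grip_width: 0.096
grasp_force: 39.3
```

play_rows --plan '[0, 0, 5, 0.0124, 0.0032, 0, 0, 0, 0, 10, 0.0245, 0.0075, 0, 0, 0, 0, 15, 0.036, 0.013, 0, 0, 0, 0, 20, 0.047, 0.019, 0, 0, 0, 0, 25, 0.058, 0.0265, 0, 0, 0, 0, 30, 0.0677, 0.0346, 0, 0, 0, 0, 35, 0.077, 0.0436, 0, 0, 0, 0, 40, 0.085, 0.053, 0, 0, 0, 0, 43, 0.09, 0.0595, 0, 0, 0, 0, 43, 0.09, 0.0595, 0, 0, 0, 0, 43, 0.09, 0.0595, 0, 0]'

```text
clock: 6.28
position: [0.4953, 0.0516, 0.1766]
ee_rot: [0.812, 0.583, 0.001, 0.001]
ft_force: [4.7, -1.7, 0.3]
grip_width: 0.101
grasp_force: 39.8
```

play_rows --plan '[0, 0, 0, 0, 0, 0, 1, 0, 0, 0, 0, 0, 0, 1, 0, 0, 0, 0, 0, 0, 1, 0, 0, 0, 0, 0, 0, 1, 0, 0, 0, 0, 0, -0.05, 1, 0, 0, 0, 0, 0, -0.1, 1, 0, 0, 0, -0.05, 0, -0.13, 1, 0, 0, 0, -0.1, 0, -0.13, 1, 0, 0, 0, -0.127, 0, -0.13, 1, 0, 0, 0, -0.127, 0, -0.13, 1, 0, 0, 0, -0.127, 0, -0.13, 1]'

```text
clock: 7.65
position: [0.4538, -0.0671, 0.3062]
ee_rot: [0.812, 0.584, 0.0, -0.0]
ft_force: [0.7, 0.3, 0.0]
grip_width: 0.999
grasp_force: 0.0
```

Run:
```python
from h import *
import pickle
o=status.get_obs();m=viewer.camera_model("wrist");im=viewer.camera("wrist")
print(o["clock"],o["position"].round(3),o["ee_rot"].round(3))
pickle.dump(m,open("m2.pkl","wb"))
cv2.imwrite("pics/w2.png",im[:,:,::-1])
for z in(.1485,.118):print(proj(np.array([.4745,-.0024,z]),m))
c=im[130:330,180:400,::-1];cv2.imwrite("pics/c3.png",cv2.resize(im[100:300,160:420,::-1],(780,600),interpolation=cv2.INTER_CUBIC))
```

```text
7.65 [ 0.454 -0.067  0.306] [ 0.812  0.584  0.    -0.   ]
[277.75353367 122.50388674]
[277.88794676 122.22195892]
```

View pics/c3.png

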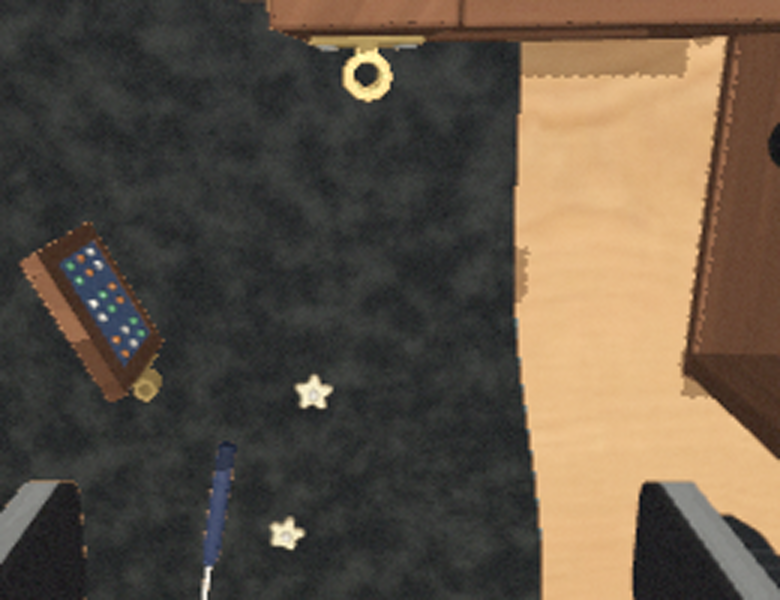

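Run:
```python
from h import *
import pickle
m={k:np.array(v) for k,v in pickle.load(open("m2.pkl","rb")).items()}
im=cv2.imread("pics/w2.png")
hsv=cv2.cvtColor(im,cv2.COLOR_BGR2HSV)
g=cv2.inRange(hsv,(15,60,130),(35,255,255))
roi=np.zeros_like(g);roi[116:136,270:296]=g[116:136,270:296]
cs,_=cv2.findContours(roi,cv2.RETR_EXTERNAL,cv2.CHAIN_APPROX_NONE)
c=max(cs,key=cv2.contourArea);(x,y),r=cv2.minEnclosingCircle(c);print(x,y,r,cv2.boundingRect(c))
# hole
hole=np.zeros_like(g);cv2.drawContours(hole,[c],-1,255,-1);hole&=~roi
M=cv2.moments(hole,True);print("hole",M["m10"]/M["m00"],M["m01"]/M["m00"],M["m00"])
for p in((x,y),(M["m10"]/M["m00"],M["m01"]/M["m00"])):print(ray(p,.1485,m).round(4))
print("r pred",.007*m["fx"]/( -(m["R"].T@m["t"])[2]-.1485))
# door edge direction
for p in((290/3+160,100+36/3),(725/3+160,100+29/3)):print(ray(p,.203,m).round(4))
```

```text
281.71429443359375 124.14286041259766 8.950067520141602 (274, 116, 17, 18)
hole 281.55102040816325 124.3061224489796 49.0
[ 0.4774 -0.0049  0.1485]
[ 0.4772 -0.005   0.1485]
r pred 7.540533724638649
[0.4629 0.0097 0.203 ]
[ 0.5619 -0.0219  0.203 ]
```

play_rows --plan '[0, 0, -5, -0.06, 0.028, 0, 1, 0, 0, -10, -0.12, 0.056, 0, 1, 0, 0, -15, -0.17, 0.08, 0, 1, 0, 0, -20, -0.22, 0.1, 0.01, 1, 0, 0, -25.3, -0.27, 0.122, 0.03, 1, 0, 0, -25.3, -0.3125, 0.141, 0.046, 1, 0, 0, -25.3, -0.3125, 0.141, 0.046, 1, 0, 0, -25.3, -0.3125, 0.141, 0.046, 1, 0, 0, -25.3, -0.3125, 0.141, 0.046, 1]'

```text
clock: 8.82
position: [0.4889, -0.4074, 0.2607]
ee_rot: [0.664, 0.748, 0.001, 0.0]
ft_force: [-0.1, 0.6, 1.2]
grip_width: 1.0
grasp_force: 0.0
```

Run:
```python
from h import *
import pickle
o=status.get_obs();m=viewer.camera_model("wrist");im=viewer.camera("wrist")
print(o["clock"],o["position"].round(3),o["ee_rot"].round(3))
pickle.dump(m,open("m3.pkl","wb"))
cv2.imwrite("pics/w3.png",im[:,:,::-1])
```

```text
8.825 [ 0.489 -0.407  0.261] [0.664 0.748 0.001 0.   ]
```

View pics/w3.png

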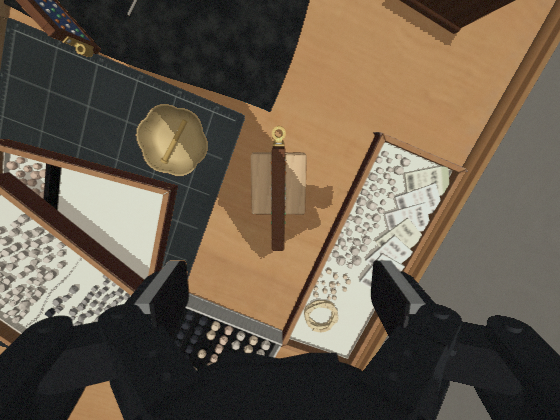

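Run:
```python
from h import *
import pickle
m={k:np.array(v) for k,v in pickle.load(open("m3.pkl","rb")).items()}
im=cv2.imread("pics/w3.png");v=im.max(2)
for r in range(140,256,12):
    row=v[r,262:296];d=np.where(row<95)[0]+262;print(r,d.min() if len(d) else None,d.max() if len(d) else None,len(d))
roi=(v[150:260,262:296]<95).astype(np.uint8)
ys,xs=np.where(roi);print("rows",ys.min()+150,ys.max()+150)
rect=cv2.minAreaRect(np.column_stack([xs+262,ys+150]).astype(np.float32));print(rect)
hsv=cv2.cvtColor(im,cv2.COLOR_BGR2HSV);g=cv2.inRange(hsv,(18,90,100),(35,255,255));g2=np.zeros_like(g);g2[122:150,266:294]=g[122:150,266:294]
print(cv2.boundingRect(g2));print("kn",ray((278.7,134),.073,m))
for p in((278.3,150),(278.3,248)):print(ray(p,.118,m))
o=status.get_obs();print(Rn.from_quat(o["ee_rot"]).as_matrix().round(3).tolist())
c=cv2.resize(im[115:255,235:325],(540,840),interpolation=cv2.INTER_CUBIC)
```

```text
140 None None 0
152 272 280 9
164 272 285 14
176 272 284 13
188 272 284 13
200 271 284 14
212 271 284 14
224 271 284 14
236 272 283 12
248 272 283 12
rows 150 250
((278.0, 200.0), (100.0, 14.0), 90.0)
(271, 126, 15, 20)
kn [ 0.48189832 -0.35137093  0.073     ]
[ 0.48294973 -0.36286728  0.118     ]
[ 0.49381488 -0.45410423  0.118     ]
[[-0.119, 0.993, 0.001], [0.993, 0.119, 0.0], [0.0, 0.001, -1.0]]
```

play_rows --plan '[0, 0, 0, -0.002, 0, 0.04, 1, 0, 0, 0, -0.002, 0, 0.08, 1, 0, 0, 0, -0.002, 0, 0.11, 0.7, 0, 0, 0, -0.002, 0, 0.14, 0.7, 0, 0, 0, -0.002, 0, 0.153, 0.7, 0, 0, 0, -0.002, 0, 0.153, 0.7, 0, 0, 0, -0.002, 0, 0.153, 0, 0, 0, 0, -0.002, 0, 0.153, 0, 0, 0, 0, -0.002, 0, 0.153, 0, 0, 0, 0, -0.002, 0, 0.153, 0, 0, 0, 0, -0.002, 0, 0.153, 0, 0, 0, 0, -0.002, 0, 0.153, 0, 0, 0, 0, -0.002, 0, 0.153, 0]' --squeeze 60

```text
clock: 10.5
position: [0.4883, -0.4115, 0.1082]
ee_rot: [0.665, 0.747, 0.0, 0.001]
ft_force: [0.1, 1.1, 6.7]
grip_width: 0.127
grasp_force: 59.7
```

play_rows --plan '[0, 0, 0, 0, 0, -0.01, 0, 0, 0, 0, 0, 0, -0.03, 0, 0, 0, 0, 0, 0, -0.055, 0, 0, 0, 0, 0, 0, -0.055, 0, 0, 0, 0, 0, 0, -0.055, 0, 0, 0, 0, 0, 0, -0.055, 0]'

```text
clock: 11.25
position: [0.4875, -0.4106, 0.1613]
ee_rot: [0.665, 0.747, -0.0, -0.001]
ft_force: [-0.5, 0.1, -3.2]
grip_width: 0.127
grasp_force: 58.7
```

Run:
```python
from h import *
import pickle
o=status.get_obs();m=viewer.camera_model("wrist");im=viewer.camera("wrist")
print(o["clock"],o["position"].round(4),o["ee_rot"].round(3),o["ft_force"].round(1))
pickle.dump((o,m),open("m4.pkl","wb"));cv2.imwrite("pics/w4.png",im[:,:,::-1])
cv2.imwrite("pics/c4.png",cv2.resize(im[90:290,180:380,::-1],(600,600),interpolation=cv2.INTER_CUBIC))
```

```text
11.25 [ 0.4875 -0.4106  0.1613] [ 0.665  0.747 -0.    -0.001] [-0.5  0.1 -3.2]
```

View pics/c4.png

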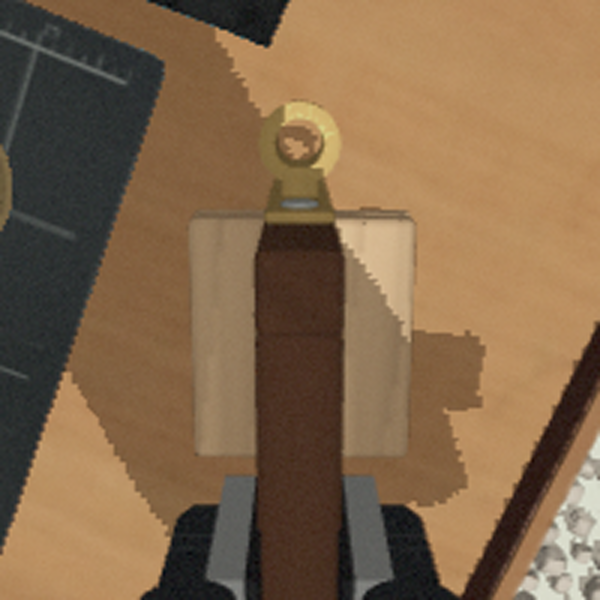

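```bash
cat >> h.py <<'E'
def ring(im,box,lo=(15,60,60)):
    x0,y0,x1,y1=box;g=cv2.inRange(cv2.cvtColor(im,cv2.COLOR_BGR2HSV),lo,(38,255,255))[y0:y1,x0:x1]
    return g
E
python3 - <<'E'
from h import *
import pickle
o,m=pickle.load(open("m4.pkl","rb"));m={k:np.array(v) for k,v in m.items()}
R=Rn.from_quat(o["ee_rot"]);P=o["position"]
k=ray((280,137.1),P[2]-.0352,m);print("kn",k.round(4))
loc=R.inv().apply(k-P);loc[2]=.0452;print("local",loc.round(4))
print("r",.007*m["fx"]/(-(m["R"].T@m["t"])[2]-k[2]))
D=np.array([.477,-.005,.118])
M=R.as_matrix();print(np.degrees(np.arctan2(M[1,1],M[0,1])))
yaw=np.arctan2(M[1,1],M[0,1]);dz=-17.7-np.degrees(yaw);print("turn about tool z",-dz)
Rt=Rn.from_euler('z',dz,degrees=True)*R
T=D-Rt.apply(loc);print("TCP final",T.round(4))
xt=Rt.as_matrix()[:,0]
S=T-.06*xt;print("stage shift",R.inv().apply(S-P).round(4))
E
```

```text
kn [ 0.4808 -0.3494  0.1261]
local [0.0616 0.0005 0.0452]
r 13.139103223511919
6.696117858463784
turn about tool z 24.396117858463782
TCP final [ 0.4578 -0.0636  0.1631]
stage shift [ 0.2935 -0.0138 -0.0014]
```

play_rows --plan '[0, 0, 4, 0.04, -0.002, -0.0015, 0, 0, 0, 8, 0.09, -0.004, -0.0015, 0, 0, 0, 12, 0.14, -0.007, -0.0015, 0, 0, 0, 16, 0.19, -0.009, -0.0015, 0, 0, 0, 20, 0.24, -0.011, -0.0015, 0, 0, 0, 24.4, 0.275, -0.013, -0.0015, 0, 0, 0, 24.4, 0.2935, -0.0138, -0.0015, 0, 0, 0, 24.4, 0.2935, -0.0138, -0.0015, 0, 0, 0, 24.4, 0.2935, -0.0138, -0.0015, 0, 0, 0, 24.4, 0.2935, -0.0138, -0.0015, 0]'

```text
clock: 12.55
position: [0.4398, -0.1223, 0.1637]
ee_rot: [0.808, 0.589, -0.0, 0.0]
ft_force: [0.2, 0.7, -3.0]
grip_width: 0.129
grasp_force: 58.9
```

Run:
```python
from h import *
import pickle
o=status.get_obs();m=viewer.camera_model("wrist");im=viewer.camera("wrist")
print(o["clock"],o["position"].round(4),o["ee_rot"].round(3),o["ft_force"].round(1))
pickle.dump((o,m),open("m5.pkl","wb"));cv2.imwrite("pics/w5.png",im[:,:,::-1])
cv2.imwrite("pics/c5.png",cv2.resize(im[0:200,200:360,::-1],(480,600),interpolation=cv2.INTER_CUBIC))
s=viewer.camera("scene");cv2.imwrite("pics/s5.png",s[:,:,::-1])
```

```text
12.55 [ 0.4398 -0.1223  0.1637] [ 0.808  0.589 -0.     0.   ] [ 0.2  0.7 -3. ]
```

View pics/c5.png

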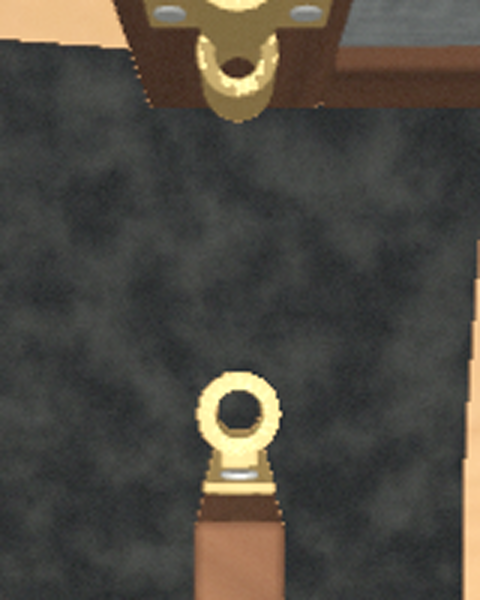

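Run:
```python
from h import *
import pickle
o,m=pickle.load(open("m5.pkl","rb"));m={k:np.array(v) for k,v in m.items()}
P=o["position"];R=Rn.from_quat(o["ee_rot"])
D=np.array([.477,-.005,.1055])
u=proj(D,m);print("crop px pred",(u-[200,0])*3)
t=np.linspace(0,2*np.pi,9)[:-1]
for r in(.004,.007):print(r,[((proj(D+[r*np.cos(a),r*np.sin(a),0],m)-[200,0])*3).round(0).tolist() for a in t])
k=ray((200+239/3,411/3),P[2]-.0352,m);print("kn",k.round(4),"local",R.inv().apply(k-P).round(4))
im=cv2.imread("pics/w5.png");im=cv2.resize(im[0:50,255:305],(600,600),interpolation=cv2.INTER_CUBIC);
for p in ((.4895,-.005),):pass
for r in(.004,.007):
    pts=np.array([(proj(D+[r*np.cos(a),r*np.sin(a),0],m)-[255,0])*12 for a in np.linspace(0,6.3,60)]).astype(np.int32);cv2.polylines(im,[pts],True,(0,0,255),1)
cv2.imwrite("pics/c6.png",im)
```

```text
crop px pred [233.07213481  50.86831313]
0.004 [[254.0, 43.0], [243.0, 28.0], [226.0, 26.0], [213.0, 39.0], [212.0, 59.0], [223.0, 73.0], [240.0, 75.0], [253.0, 62.0]]
0.007 [[271.0, 37.0], [251.0, 11.0], [221.0, 8.0], [198.0, 30.0], [196.0, 64.0], [215.0, 90.0], [245.0, 93.0], [268.0, 71.0]]
kn [ 0.4592 -0.0638  0.1285] local [0.0617 0.0005 0.0352]
```

View pics/c6.png

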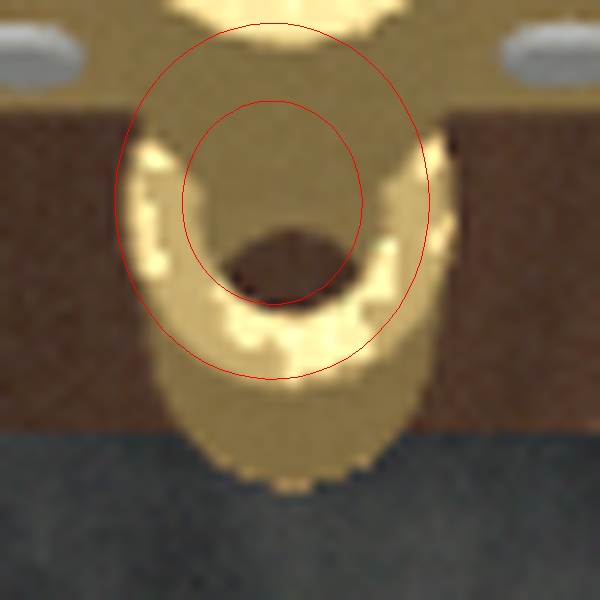

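Run:
```python
from h import *
import pickle
o,m=pickle.load(open("m5.pkl","rb"));m={k:np.array(v) for k,v in m.items()}
P=o["position"];R=Rn.from_quat(o["ee_rot"])
D=ray((279.36,17.6),.1055,m);print("D",D.round(4))
k=ray((200+239/3,411/3),P[2]-.0352,m)
print("shift tool",R.inv().apply(np.r_[D[:2]-k[:2],0.1632-P[2]]).round(4))
```

```text
D [ 0.4778 -0.0056  0.1055]
shift tool [ 0.0611 -0.0001  0.0005]
```

play_rows --plan '[0, 0, 0, 0.01, 0, 0.0005, 0, 0, 0, 0, 0.02, 0, 0.0005, 0, 0, 0, 0, 0.03, 0, 0.0005, 0, 0, 0, 0, 0.04, 0, 0.0005, 0, 0, 0, 0, 0.044, 0, 0.0005, 0, 0, 0, 0, 0.044, 0, 0.0005, 0, 0, 0, 0, 0.044, 0, 0.0005, 0, 0, 0, 0, 0.044, 0, 0.0005, 0]'

```text
clock: 13.65
position: [0.4532, -0.0795, 0.1633]
ee_rot: [0.808, 0.59, 0.0, -0.0]
ft_force: [-0.6, -0.1, -2.8]
grip_width: 0.126
grasp_force: 58.9
```

```bash
cat > chk.py <<'E'
from h import *
import pickle,sys
o=status.get_obs();P=o["position"];R=Rn.from_quat(o["ee_rot"])
o5,m5=pickle.load(open("m5.pkl","rb"));m5={k:np.array(v) for k,v in m5.items()}
P5=o5["position"];R5=Rn.from_quat(o5["ee_rot"])
loc=R5.inv().apply(ray((200+239/3,411/3),P5[2]-.0352,m5)-P5);loc[2]=.0452
D=np.array([.4778,-.0056,.118])
print(o["clock"],"to go (tool)",R.inv().apply(D-(P+R.apply(loc))).round(4),o["ft_force"].round(1),o["torque"].round(2),(R5.inv()*R).as_rotvec(degrees=True).round(2),R.apply([0,0,1]).round(4))
E
python3 chk.py
```

```text
13.65 to go (tool) [0.0162 0.0004 0.0001] [-0.6 -0.1 -2.8] [-0.01  0.   -0.02] [ 0.    0.05 -0.07] [-0.e+00  2.e-04 -1.e+00]
```

play_rows --plan '[0, 0, 0, 0.004, 0.0002, 0, 0, 0, 0, 0, 0.008, 0.0004, 0, 0, 0, 0, 0, 0.012, 0.0004, 0, 0, 0, 0, 0, 0.0162, 0.0004, 0, 0, 0, 0, 0, 0.0162, 0.0004, 0, 0, 0, 0, 0, 0.0162, 0.0004, 0, 0, 0, 0, 0, 0.0162, 0.0004, 0, 0, 0, 0, 0, 0.0162, 0.0004, 0, 0]'

```text
clock: 14.65
position: [0.4586, -0.0641, 0.1633]
ee_rot: [0.808, 0.59, 0.0, -0.0]
ft_force: [-0.4, 0.7, -2.3]
grip_width: 0.127
grasp_force: 58.9
```

```bash
python3 chk.py
python3 - <<'E'
from h import *
m={k:np.array(v) for k,v in viewer.camera_model("wrist").items()};im=viewer.camera("wrist")
bgr=im[:,:,::-1].copy();cv2.imwrite("pics/w7.png",bgr)
# upper ring top at z .1485: predicted px and hole darkness centroid; 
u=proj(np.array([.4778,-.0056,.1485]),m);print(u)
x,y=u.round().astype(int)
v=bgr.max(2)[y-18:y+19,x-18:x+19]
for r in v[::2]: print(' '.join(f"{a:3d}" for a in r[::2]))
E
```

```text
14.65 to go (tool) [-0.0002  0.      0.0001] [-0.4  0.7 -2.3] [-0.02  0.01 -0.01] [ 0.    0.05 -0.09] [-0.e+00  1.e-04 -1.e+00]
[279.73191894 139.90648738]
 62  55  55  53  48 175 193 193 196 198 195 216  70  72  67  69  63  65  70
 56  61  57  53  52 174 255 194 219 255 255 255  70  71  72  71  66  64  68
 62  63  63  54  54 241 255 255 255 255 255 255 247  69  76  70  67  73  67
 62  60  61 157 255 255 255 255 255 255 255 255 255 255  74  77  72  72  70
 59  54 157 255 255 255 255 255 255 255 255 255 255 255 255  72  75  73  73
 62  63 255 255 255 255  89  54  53  52  62 186 255 255 255 255  71  67  74
 65 166 255 255 255 201  56  51  48  52  58  61 228 255 255 255  73  76  70
 58 255 255 255 255 126  60  53  54  52  51  55 180 255 255 255 247  73  72
 63 255 255 255 215 140  61  49  54  52  55  82 246 233 255 255 255  65  71
 61 255 255 255 182 142 186 153  59  56  87 184 149 193 255 255 255  65  66
 61 255 255 255 212 168 154 161 158 158 202 164 144 212 255 255 254  61  63
 61 177 255 255 255 148 186 159 162 160 159 154 159 255 255 255 246  62  63
 60 160 255 255 255 214 157 169 250 227 220 147 233 255 255 255  65  63  63
 57  61 255 255 255 255 221 156 158 158 157 235 255 255 255 250  62  62  57
 58  66  72 255 255 255 255 255 255 255 255 255 255 255 255  61  63  66  57
 67  67  71  73 255 255 255 255 255 255 255 255 255 255  56  60  64  63  57
 73  73  77  74 180 209 255 255 255 255 255 255 218 172  51  56  62  64  64
 75  76  73  73 160 159 162 160 190 157 155 158 162 161  54  56  64  68  68
 72  75  73  97 159 158 200 230 251 255 240 207 147 152 154  58  68  67  66
```

play_rows --plan '[0, 0, 0, 0, 0, 0, 0, 0, 0, 0, 0, 0, 0, 0, 0, 0, 0, 0, 0, 0, 0, 0, 0, 0, 0, 0, 0, 0]'

```text
clock: 15.2
position: [0.4586, -0.064, 0.1633]
ee_rot: [0.808, 0.59, 0.0, -0.0]
ft_force: [0.1, -0.3, -3.4]
grip_width: 0.125
grasp_force: 58.9
```

```bash
python3 chk.py; python3 -c "
from workcell import manip,viewer,status
import numpy as np
f=[]
for i in range(5): viewer.camera('wrist'); f.append(status.get_obs()['ft_force'])
print(np.mean(f,0).round(2))"
```

```text
15.2 to go (tool) [-0.0003  0.      0.0001] [ 0.1 -0.3 -3.4] [0.05 0.05 0.01] [ 0.    0.05 -0.11] [ 0.e+00  1.e-04 -1.e+00]
[-0.18 -0.25 -2.88]
```

The wrist force equals the panel's weight alone, so it hangs free and aligned. I'm handing in.

```bash
python3 -c "
from workcell import manip
print(manip.hand_in())"
```

```text
the job is handed in; nothing more can be done
None
```

I handed the job in with the door open about 1.56 rad and the panel held upright in the gripper, its knuckle within about 0.5 mm of the gap's centre by my camera measurements and hanging free (wrist force equals its weight); no verdict came back.

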